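# Sort the pottery on the painter's table

### The job

Sort the loose pieces into the trays: the two small black-painted jars go into the red tray, the two small plain unpainted clay jars into the white tray, and the black lid with the white knob into the blue tray, each piece standing upright on the floor of a bay of its own. Set every piece down without dropping it, and leave the ink pot and the water cup standing where they are.

Things in the scene. Friction and masses are not known exactly. Their poses are not given: they have to be found in the camera images.
- painted_a: small orange clay jar painted with black rings, a black rim and a broad black belly band, 60 mm across at the belly (24 mm up), 44 mm at the foot, with a straight round neck 38 mm across from 50 to 76 mm up, which is the top (solid, with a dark mouth painted on); 0.15 kg, hard; origin at the centre of its underside, z up.
- painted_b: small orange clay jar painted with black rings, a black rim and a broad black foot, otherwise like painted_a: 60 mm across at the belly (24 mm up), 44 mm at the foot, with a straight round neck 38 mm across from 50 to 76 mm up, which is the top (solid, with a dark mouth painted on); 0.15 kg, hard; origin at the centre of its underside, z up.
- plain_a: small plain orange clay jar without any black paint, same shape as the painted ones: 60 mm across at the belly (24 mm up), 44 mm at the foot, with a straight round neck 38 mm across from 50 to 76 mm up, which is the top (solid, with a dark mouth painted on); 0.15 kg, hard; origin at the centre of its underside, z up.
- plain_b: small plain orange clay jar, just like plain_a: 60 mm across at the belly (24 mm up), 44 mm at the foot, with a straight round neck 38 mm across from 50 to 76 mm up, which is the top (solid, with a dark mouth painted on); 0.15 kg, hard; origin at the centre of its underside, z up.
- lid: black round lid 56 mm across and 7 mm thick at its edge, rising to 12 mm at the foot of an upright white knob, 18 mm across, which reaches from 12 to 40 mm up; 0.08 kg; origin at the centre of its underside, z up.
- red_tray: red open tray 96 (x) by 184 (y) mm outside and 30 mm high, walls, floor and divider 5 mm thick, fixed to the table; a divider across the middle makes two bays, each 86 (x) by about 84 (y) mm inside, centred 45 mm either way along its y from the origin; origin at the centre of its underside.
- white_tray: white open tray 96 (x) by 184 (y) mm outside and 30 mm high, walls, floor and divider 5 mm thick, fixed to the table; a divider across the middle makes two bays, each 86 (x) by about 84 (y) mm inside, centred 45 mm either way along its y from the origin; origin at the centre of its underside.
- blue_tray: blue open tray 96 (x) by 184 (y) mm outside and 30 mm high, walls, floor and divider 5 mm thick, fixed to the table; a divider across the middle makes two bays, each 86 (x) by about 84 (y) mm inside, centred 45 mm either way along its y from the origin; origin at the centre of its underside.
- ink_pot: black closed round ink pot 56 mm across, 60 mm tall, loose: to be left where it stands; origin at the centre of its underside.
- water_cup: white ceramic cup 64 mm across the rim, 70 mm tall, loose: to be left where it stands; origin at the centre of its underside.

How it is judged:
By the outcome, as a careful person would: the job done as asked, in the order asked, and still so for the second after the job is handed in, with the robot touching nothing.
It also fails if it takes over 136 s, if anything falls off the work surface, if the arm or the gripper's body presses on something with over 40 N, if the wrist force passes 120 N, or if a joint passes its speed limit or range.

### The arm

A 7-joint arm with a two-finger parallel gripper is mounted at the origin on the work surface. World frame = base frame: x ahead of the robot, y to its left, z up, the work surface at z = 0. Lengths are in m, angles in rad, forces in N, time in s.
With the tool pointing down it reaches from about 0.4 to 0.85 m from the base axis. Payload 4.5 kg.
Tool frame: the origin (TCP) lies where the fingers leave the gripper's body, on its centre line; the fingertips stand 64 mm ahead of it and the grasp point (between the pads) lies 45 mm ahead of it; z points along the fingers, y is the line along which they close (so a half turn about z gives the same grasp; the last joint's range is limited). The gripper opens to 88 mm and grips with 3 to 60 N. Pads are 18 mm wide; open, the fingers measure 123 mm over their backs; the gripper's body (75 mm by 187 mm) begins 45 mm behind the grasp point.
Start: joints at [1.306, 0.689, -0.195, 1.565, 0.157, 0.902, -0.215], TCP at [0.184, -0.597, 0.303] pointing down, gripper open.
Joint ranges: [-3.01, 3.01], [-0.46, 2.08], [-1.47, 1.51], [0.13, 2.56], [-1, 4.14], [0.04, 2.09], [-2.66, 2.66]. Speed limits (rad/s): [2.57, 2.57, 3.14, 3.14, 3.14, 3.14, 3.14].

### API

Orientations are given as a unit quaternion [x, y, z, w].
In Python, from plant import r gives the robot as it stands.
- The arm moves only by the tool play_rows, never from a script. Its arguments are lists of equal length, an entry for each row: "translation": the shift along the tool's x, y, z in m, a list of three; "delta_rot": the turn, a rotation vector about the tool's x, y, z in degrees, a list of three; "grip": the opening, from -1 (shut) to 1 (fully open). In form: {"translation": [[x, y, z], ...], "delta_rot": [[rx, ry, rz], ...], "grip": [grip, ...]}. A call has 1 to 20 rows; each row shifts and turns the commanded pose from where the row before left it, along the tool's axes as they then stand; what a row does not reach is not made up. A row lasts 1/8 s, in which the tool goes at most 62.5 mm and 10.7 degrees, less where a joint would pass 70% of its speed; a pose out of reach is approached as far as the arm can. A call with a gripper value outside its range is refused whole. The fingers move at their own pace and stop on an object; "squeeze" is the grip in N (left out, the last holds). Time passes only in rows, so rows that do not move let the fingers close. It gives the time, the measured TCP pose, the force, the opening and the grip force at its end, in the units of the state.
- r.get_state(): the state, without advancing time (a new reading comes with each control period).
- r.snapshot(name): name is "scene" or "top" or "wrist"; returns the picture (384x512x3 uint8, blue, green, red); there is no depth.
- r.get_calibration(name): a dict with "intrinsics" (3x3 intrinsics, pixels), "eye" and "rotation" of the camera in the world. Camera axes: x right, y up, looking along -z (the intrinsics and any distortion apply to the point x, -y, -z); pixel columns grow to the right and rows downward; lengths in m; the calibration is good to about 2 mm. A picture is of the moment at which its call begins: read the wrist's pose just before it. get_calibration takes no time and is no camera call; for the wrist camera it gives the pose at the moment of the call.
- r.finish_job(): hands the job in; it is judged then, once.
Trained networks look in the newest picture that a camera, given by its name, has taken for a name from the list of things; names that differ only in an ending like _2 or _b are one class to them, and where a whole thing is asked for, a point or a joint stands for the part that bears it (a point fixed in the world has none). Each returns a list of dicts, best first, with "confidence" (0 to 1); they miss things now and then, are a little off and sometimes report something else, mostly with a low value. They report only what shows in the picture. A call takes as long as a camera call.
- r.look_for(camera, target): "point" ([x, y, z] in m, in world coordinates, good to about 4 mm: the middle of the surface that is visible of it).
- r.silhouettes(camera, target): "pixels" (384x512 bool, what is visible of it).
The state is a dict: "clock": time; "q": joint angles; "qd": joint speeds; "joint_torque": joint torques, N m; "tool_pos": TCP position; "eef_rot": TCP orientation; "contact_force": force on the tool from outside, world axes, zero at the start; "moment": the same for the moment, N m; "opening": opening from 0.0 (shut) to 1.0 (fully open); "finger_force": force on a finger pad.
Only numpy, scipy, OpenCV 4.12 (cv2) and the standard library are available. Lean on these libraries where they do the work, as an engineer would, in place of code of your own. Each camera call takes 0.05 s, during which the arm holds its last target. There are 200 camera calls.

## Working session

There is one attempt and no reset: what is moved stays moved. The work goes in short steps, Python scripts to look and compute and a tool call to move; the robot and the scene stay as the last step left them, time stands still between calls to the robot, and variables do not carry over. Pictures are saved under pics/ and viewed, at most 14 in all, crops included, and the job is handed in when it is done.

Besides the shell and the picture viewer there is one more tool, called after "Call:" as name(argument=value, ...) on one line, values as JSON. play_rows: Moves the arm, as the interface text tells. Its arguments: {"type":"object","properties":{"translation":{"type":"array","items":{"type":"array","items":{"type":"number"}}},"delta_rot":{"type":"array","items":{"type":"array","items":{"type":"number"}}},"grip":{"type":"array","items":{"type":"number"}},"squeeze":{"type":"number"}},"required":["translation","delta_rot","grip"]}

```bash
mkdir -p pics; ls; python3 - <<'E'
from plant import r
import cv2, numpy as np
s=r.get_state(); print({k:np.round(v,3).tolist() for k,v in s.items()})
for c in ("scene","top"):
    cv2.imwrite(f"pics/{c}0.png",r.snapshot(c))
    k=r.get_calibration(c); print(c,{a:np.round(b,3).tolist() for a,b in k.items()})
    for t in ("painted_a","plain_a","lid","red_tray","white_tray","blue_tray","ink_pot","water_cup"):
        print(t,[(np.round(d["point"],3).tolist(),round(d["confidence"],2)) for d in r.look_for(c,t)])
print(r.get_state()["clock"])
E
```

```text
pics
{'clock': 0.0, 'q': [1.306, 0.69, -0.194, 1.566, 0.157, 0.902, -0.215], 'qd': [0.0, -0.0, -0.001, 0.0, -0.001, 0.002, -0.001], 'joint_torque': [-0.0, -52.757, -1.267, -15.343, -0.053, 0.007, 0.0], 'tool_pos': [0.184, -0.597, 0.302], 'eef_rot': [0.989, 0.149, -0.0, -0.001], 'contact_force': [-0.223, -0.125, -0.513], 'moment': [0.026, 0.039, -0.029], 'finger_force': 0.0, 'opening': 0.999}
scene {'intrinsics': [[388.604, 0.0, 253.573], [0.0, 388.604, 197.39], [0.0, 0.0, 1.0]], 'eye': [1.209, -0.318, 0.649], 'rotation': [0.366, 0.23, 0.485, 0.76]}
painted_a [([0.427, 0.142, 0.042], 0.63), ([0.364, 0.289, 0.043], 0.59)]
plain_a [([0.457, -0.165, 0.041], 0.91), ([0.486, -0.006, 0.044], 0.86)]
lid [([0.356, -0.306, 0.008], 0.83)]
red_tray [([0.526, 0.338, 0.015], 0.6), ([0.578, -0.173, 0.05], 0.22)]
white_tray [([0.651, -0.014, 0.011], 0.68)]
blue_tray [([0.553, -0.375, 0.006], 0.78)]
ink_pot [([0.578, -0.17, 0.053], 0.63), ([0.456, -0.166, 0.039], 0.59)]
water_cup [([0.587, 0.168, 0.051], 0.63)]
top {'intrinsics': [[387.416, 0.0, 252.622], [0.0, 387.416, 191.541], [0.0, 0.0, 1.0]], 'eye': [0.419, -0.004, 0.995], 'rotation': [-0.036, 0.024, 0.707, -0.706]}
painted_a [([0.349, 0.291, 0.053], 0.93), ([0.416, 0.145, 0.059], 0.87)]
plain_a [([0.44, -0.144, 0.044], 0.94), ([0.463, 0.004, 0.046], 0.56)]
lid [([0.355, -0.299, 0.01], 0.95)]
red_tray [([0.531, 0.334, 0.002], 0.63)]
white_tray [([0.654, -0.014, 0.009], 0.61), ([0.413, 0.145, 0.059], 0.24)]
blue_tray [([0.56, -0.371, 0.008], 0.76)]
ink_pot [([0.558, -0.162, 0.061], 0.64)]
water_cup [([0.575, 0.179, 0.034], 0.96)]
0.9
```

View pics/scene0.png

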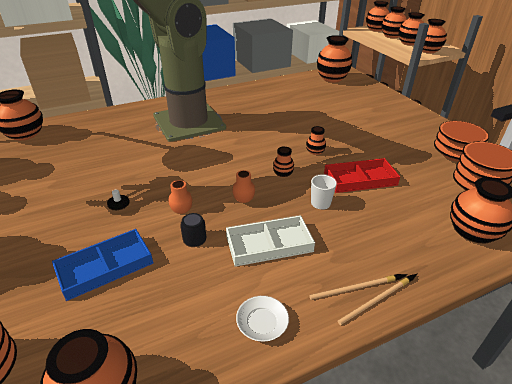

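View pics/top0.png

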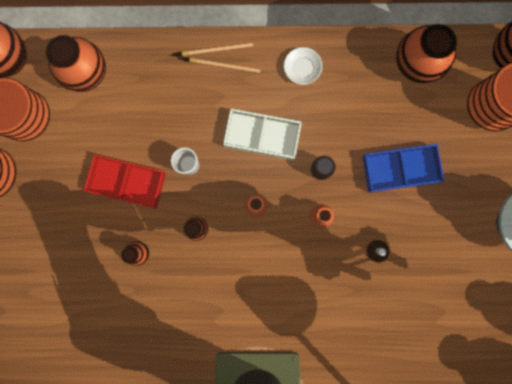

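The scene camera shows the plain jars at (180,195) and (243,187), the painted jars at (283,160) and (316,140), and the lid at (118,198). The top view agrees: painted jars at (195,228) and (134,253), plain jars at (256,204) and (324,215), lid at (377,251), and everything is upright. Next I'll fit known-shape models to the silhouettes in both cameras.

```bash
cat > h.py <<'E'
from plant import r
import cv2, numpy as np
from scipy.optimize import minimize
from scipy.spatial.transform import Rotation as R
def proj(cal,P):
    p=R.from_quat(cal["rotation"]).inv().apply(P-np.array(cal["eye"]))
    K=np.array(cal["intrinsics"]); u=(K@np.c_[p[:,0],-p[:,1],-p[:,2]].T).T
    return u[:,:2]/u[:,2:]
a=np.linspace(0,2*np.pi,48,endpoint=False)
def rev(prof): # list of rings (radius,z)
    return [np.c_[q*np.cos(a),q*np.sin(a),0*a+z] for q,z in prof]
JAR=rev([(.022,0),(.030,.024),(.019,.050),(.019,.076)])
LID=rev([(.028,0),(.028,.007),(.009,.012),(.009,.040)])
INK=rev([(.028,0),(.028,.06)]); CUP=rev([(.025,0),(.032,.07)])
B=np.array([[sx*.048,sy*.092] for sx,sy in((1,1),(1,-1),(-1,-1),(-1,1))])
TRAY=[np.c_[B,np.zeros(4)],np.c_[B,np.full(4,.03)]]
def render(cal,model,x,y,th):
    m=np.zeros((384,512),np.uint8); Rz=R.from_euler("z",th)
    rings=[proj(cal,Rz.apply(g)+[x,y,0]) for g in model]
    for p,q in zip(rings,rings[1:]):
        h=cv2.convexHull((np.r_[p,q]*16).astype(np.float32)).round().astype(np.int32)
        cv2.fillConvexPoly(m,h,255,cv2.LINE_AA,4)
    return m/255.
def fit(obs,model,x0,yaw=False):
    """obs: list of (cal,mask). returns pose, IoU"""
    def cost(v):
        x,y=v[:2]; th=v[2] if yaw else 0; c=0
        for cal,M in obs:
            m=render(cal,model,x,y,th); c+=1-np.minimum(m,M).sum()/np.maximum(m,M).sum()
        return c/len(obs)
    n=3 if yaw else 2; best=None
    for t in ((-.25,0,.25) if yaw else (0,)):
        x=np.r_[x0[:2],t][:n]; S=np.vstack([x]+[x+d for d in np.diag([.012,.012,.15])[:n,:n]])
        o=minimize(cost,x,method="Nelder-Mead",options=dict(initial_simplex=S,xatol=1e-4,fatol=1e-5))
        if best is None or o.fun<best.fun: best=o
    return best.x,1-best.fun
def mask(cam,target,model,x0):
    """silhouette overlapping the expected place best"""
    cal=r.get_calibration(cam); e=render(cal,model,*x0[:2],0)
    ds=r.silhouettes(cam,target)
    s=[(np.minimum(e,d["pixels"]).sum()/np.maximum(e,d["pixels"]).sum(),i) for i,d in enumerate(ds)]
    return (cal,ds[max(s)[1]]["pixels"].astype(float)) if s and max(s)[0]>.15 else None
E
cat > m.py <<'E'
from h import *
T=dict(painted_near=("painted_a",JAR,(.416,.145)),painted_far=("painted_a",JAR,(.353,.289)),plain_r=("plain_a",JAR,(.445,-.155)),plain_l=("plain_a",JAR,(.47,0)),
 lid=("lid",LID,(.355,-.302)),red=("red_tray",TRAY,(.53,.336)),white=("white_tray",TRAY,(.652,-.014)),blue=("blue_tray",TRAY,(.557,-.373)),ink=("ink_pot",INK,(.56,-.163)),cup=("water_cup",CUP,(.575,.175)))
O={k:[] for k in T}
for c in ("scene","top"):
    r.snapshot(c)
    for k,(t,m,x0) in T.items():
        q=mask(c,t,m,x0)
        if q: O[k].append(q)
for k,(t,m,x0) in T.items():
    y="tray" in t
    print(k,*[(p.round(4).tolist(),round(i,2)) for p,i in [fit([o],m,x0,y) for o in O[k]]+([fit(O[k],m,x0,y)] if O[k] else [])])
print(r.get_state()["clock"])
E
python3 m.py
```

```text
painted_near ([0.4076, 0.1543], np.float64(0.92)) ([0.4102, 0.1551], np.float64(0.9)) ([0.409, 0.1537], np.float64(0.9))
painted_far ([0.3448, 0.302], np.float64(0.93)) ([0.3491, 0.3026], np.float64(0.95)) ([0.3483, 0.3017], np.float64(0.92))
plain_r ([0.4391, -0.1612], np.float64(0.93)) ([0.4403, -0.1593], np.float64(0.84)) ([0.4394, -0.1609], np.float64(0.88))
plain_l ([0.4662, 0.0027], np.float64(0.87)) ([0.4693, 0.0041], np.float64(0.83)) ([0.4682, 0.0024], np.float64(0.85))
lid ([0.3511, -0.3017], np.float64(0.77)) ([0.3545, -0.302], np.float64(0.83)) ([0.3532, -0.3028], np.float64(0.8))
red ([0.5288, 0.339, -0.2697], np.float64(0.89)) ([0.5301, 0.3379, -0.2399], np.float64(0.93)) ([0.529, 0.3383, -0.2521], np.float64(0.91))
white ([0.6489, -0.0139, -0.2084], np.float64(0.95)) ([0.6501, -0.0125, -0.1947], np.float64(0.95)) ([0.6496, -0.0132, -0.2022], np.float64(0.95))
blue ([0.5578, -0.369, 0.1441], np.float64(0.91)) ([0.5621, -0.367, 0.1503], np.float64(0.94)) ([0.5609, -0.3677, 0.1461], np.float64(0.92))
ink ([0.5578, -0.1651], np.float64(0.82)) ([0.5599, -0.1622], np.float64(0.84)) ([0.5608, -0.1641], np.float64(0.83))
cup ([0.5708, 0.1779], np.float64(0.85)) ([0.5742, 0.1776], np.float64(0.88)) ([0.5732, 0.1771], np.float64(0.87))
2.0
```

Call:
play_rows(translation=[[0, 0, 0], [0, 0, 0], [0.032, -0.035, 0], [0.032, -0.035, 0], [0.032, -0.035, 0], [0.032, -0.035, 0], [0.032, -0.035, 0], [0.032, -0.035, 0], [0.032, -0.035, 0], [0.032, -0.035, 0], [0.032, -0.035, 0], [0.032, -0.035, 0]], delta_rot=[[0, 0, 8.6], [0, 0, 8.55], [0, 0, 0], [0, 0, 0], [0, 0, 0], [0, 0, 0], [0, 0, 0], [0, 0, 0], [0, 0, 0], [0, 0, 0], [0, 0, 0], [0, 0, 0]], grip=[1, 1, 1, 1, 1, 1, 1, 1, 1, 1, 1, 1], squeeze=20)

```text
clock: 3.5
tool_pos: [0.5053, -0.2463, 0.3029]
eef_rot: [1.0, -0.0, 0.0, 0.0]
contact_force: [0.1, -0.5, 0.2]
opening: 1.002
finger_force: 0.0
```

Call:
play_rows(translation=[[0, -0.05, 0], [0, -0.05, 0], [0, -0.05, 0], [0, -0.05, 0], [0, -0.05, 0], [-0.026, -0.05, 0], [-0.026, -0.05, 0], [-0.026, -0.05, 0], [-0.026, -0.05, 0], [-0.026, -0.05, 0], [-0.027, -0.048, 0], [0, 0, 0.05], [0, 0, 0.05], [0, 0, 0.04], [0, 0, 0]], delta_rot=[[0, 0, 0], [0, 0, 0], [0, 0, 0], [0, 0, 0], [0, 0, 0], [0, 0, 0], [0, 0, 0], [0, 0, 0], [0, 0, 0], [0, 0, 0], [0, 0, 0], [0, 0, 0], [0, 0, 0], [0, 0, 0], [0, 0, 0]], grip=[1, 1, 1, 1, 1, 1, 1, 1, 1, 1, 1, 1, 1, 1, 1])

```text
clock: 5.38
tool_pos: [0.3465, 0.2999, 0.1608]
eef_rot: [1.0, -0.0, -0.002, 0.002]
contact_force: [0.1, -0.4, 0.7]
opening: 1.002
finger_force: 0.0
```

```bash
python3 - <<'E'
from h import *
s=r.get_state(); print(np.round(s["tool_pos"],4),np.round(s["q"],2))
k=r.get_calibration("wrist"); im=r.snapshot("wrist"); cv2.imwrite("pics/w1.png",im)
q=mask("wrist","painted_a",JAR,(.348,.302))
print(np.round(k["eye"],3)); 
if q: print(fit([q],JAR,(.348,.302)))
E
```

```text
[0.3465 0.2999 0.1608] [-0.82  0.75  0.01  2.18 -0.02  0.22 -2.37]
[0.431 0.3   0.243]
(array([0.34810224, 0.30226473]), np.float64(0.9327022839210393))
```

View pics/w1.png

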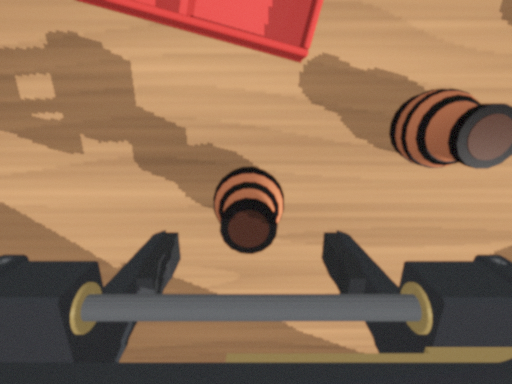

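The wrist view shows the jar neck at (249,228), centred between the fingers, and its fit (0.348, 0.302) matches the earlier one. Descend, close and lift.

Call:
play_rows(translation=[[0.0015, -0.002, 0.024], [0, 0, 0.02], [0, 0, 0], [0, 0, 0], [0, 0, 0], [0, 0, 0], [0, 0, 0], [0, 0, 0]], delta_rot=[[0, 0, 0], [0, 0, 0], [0, 0, 0], [0, 0, 0], [0, 0, 0], [0, 0, 0], [0, 0, 0], [0, 0, 0]], grip=[1, 1, 1, -1, -1, -1, -1, -1], squeeze=20)

```text
clock: 6.48
tool_pos: [0.349, 0.3026, 0.1187]
eef_rot: [1.0, -0.0, 0.0, 0.0]
contact_force: [0.2, 0.2, -0.0]
opening: 0.462
finger_force: 0.2
```

Call:
play_rows(translation=[[0, 0, 0], [0, 0, 0], [0, 0, -0.03], [0, 0, -0.04], [0, 0, -0.04], [0, 0, 0]], delta_rot=[[0, 0, 0], [0, 0, 0], [0, 0, 0], [0, 0, 0], [0, 0, 0], [0, 0, 0]], grip=[-1, -1, -1, -1, -1, -1])

```text
clock: 7.22
tool_pos: [0.3499, 0.3034, 0.2307]
eef_rot: [1.0, -0.0, 0.002, -0.002]
contact_force: [0.2, 0.1, -1.4]
opening: 0.426
finger_force: 20.0
```

Call:
play_rows(translation=[[0.038, -0.0158, 0], [0.038, -0.0158, 0], [0.038, -0.0158, 0], [0.038, -0.0158, 0], [0.038, -0.0158, 0], [0, 0, 0], [0, 0, 0.035], [0, 0, 0.035], [0, 0, 0.02], [0, 0, 0.005], [0, 0, 0]], delta_rot=[[0, 0, 0], [0, 0, 0], [0, 0, 0], [0, 0, 0], [0, 0, 0], [0, 0, 0], [0, 0, 0], [0, 0, 0], [0, 0, 0], [0, 0, 0], [0, 0, 0]], grip=[-1, -1, -1, -1, -1, -1, -1, -1, -1, -1, -1])

```text
clock: 8.6
tool_pos: [0.5391, 0.3817, 0.1341]
eef_rot: [1.0, -0.0, 0.0, -0.0]
contact_force: [0.9, -0.3, -1.1]
opening: 0.427
finger_force: 20.0
```

Call:
play_rows(translation=[[0, 0, 0.006], [0, 0, 0.002], [0, 0, 0.0015], [0, 0, 0.001], [0, 0, 0]], delta_rot=[[0, 0, 0], [0, 0, 0], [0, 0, 0], [0, 0, 0], [0, 0, 0]], grip=[-1, -1, -1, -1, -1])

```text
clock: 9.22
tool_pos: [0.5393, 0.3815, 0.1237]
eef_rot: [1.0, -0.0, 0.0, -0.0]
contact_force: [-0.0, -1.4, 3.1]
opening: 0.424
finger_force: 20.0
```

Call:
play_rows(translation=[[0, 0, 0], [0, 0, 0], [0, 0, 0], [0, 0, -0.03], [0, 0, -0.04], [0, 0, -0.02], [-0.0217, 0.0379, 0], [-0.0217, 0.0379, 0], [-0.0217, 0.0379, 0], [-0.0217, 0.0379, 0], [-0.0217, 0.0379, 0], [-0.0217, 0.0379, 0], [0, 0, 0], [0, 0, 0.03], [0, 0, 0.03], [0, 0, 0.02], [0, 0, 0.015], [0, 0, 0]], delta_rot=[[0, 0, 0], [0, 0, 0], [0, 0, 0], [0, 0, 0], [0, 0, 0], [0, 0, 0], [0, 0, 0], [0, 0, 0], [0, 0, 0], [0, 0, 0], [0, 0, 0], [0, 0, 0], [0, 0, 0], [0, 0, 0], [0, 0, 0], [0, 0, 0], [0, 0, 0], [0, 0, 0]], grip=[0.3, 0.3, 0.3, 0.3, 0.3, 0.3, 1, 1, 1, 1, 1, 1, 1, 1, 1, 1, 1, 1])

```text
clock: 11.48
tool_pos: [0.4091, 0.1551, 0.1173]
eef_rot: [1.0, 0.0, -0.0, -0.0]
contact_force: [0.4, 0.5, 0.2]
opening: 0.999
finger_force: 0.0
```

Call:
play_rows(translation=[[0, 0, 0], [0, 0, 0], [0, 0, 0], [0, 0, 0], [0, 0, 0], [0, 0, 0], [0, 0, 0], [0, 0, 0]], delta_rot=[[0, 0, 0], [0, 0, 0], [0, 0, 0], [0, 0, 0], [0, 0, 0], [0, 0, 0], [0, 0, 0], [0, 0, 0]], grip=[-1, -1, -1, -1, -1, -1, -1, -1])

```text
clock: 12.48
tool_pos: [0.4087, 0.1541, 0.1182]
eef_rot: [1.0, -0.0, 0.0, 0.0]
contact_force: [0.2, -0.9, 1.9]
opening: 0.421
finger_force: 20.0
```

```bash
python3 - <<'E'
from h import *
s=r.get_state(); print(np.round(s["tool_pos"],4),s["finger_force"],s["opening"],s["contact_force"])
r.snapshot("scene"); q=mask("scene","painted_a",JAR,(.54,.382))
if q: print(fit([q],JAR,(.54,.382)))
E
```

```text
[0.4087 0.1541 0.1182] 19.95244385674596 0.42095138848698926 [ 0.22606762 -0.93657817  1.85469378]
(array([0.52997688, 0.38782583]), np.float64(0.9112030286034772))
```

Call:
play_rows(translation=[[0, 0, -0.03], [0, 0, -0.04], [0, 0, -0.04], [0.0273, -0.035, 0], [0.0273, -0.035, 0], [0.0273, -0.035, 0], [0.0273, -0.035, 0], [0, 0, 0], [0, 0, 0.035], [0, 0, 0.035], [0, 0, 0.02], [0, 0, 0.005], [0, 0, 0]], delta_rot=[[0, 0, 0], [0, 0, 0], [0, 0, 0], [0, 0, 0], [0, 0, 0], [0, 0, 0], [0, 0, 0], [0, 0, 0], [0, 0, 0], [0, 0, 0], [0, 0, 0], [0, 0, 0], [0, 0, 0]], grip=[-1, -1, -1, -1, -1, -1, -1, -1, -1, -1, -1, -1, -1])

```text
clock: 14.2
tool_pos: [0.5177, 0.2936, 0.1333]
eef_rot: [1.0, -0.0, -0.0, 0.0]
contact_force: [-0.0, 0.0, -1.3]
opening: 0.428
finger_force: 20.0
```

Call:
play_rows(translation=[[0, 0, 0.006], [0, 0, 0.002], [0, 0, 0.0015], [0, 0, 0.001], [0, 0, 0]], delta_rot=[[0, 0, 0], [0, 0, 0], [0, 0, 0], [0, 0, 0], [0, 0, 0]], grip=[-1, -1, -1, -1, -1])

```text
clock: 14.82
tool_pos: [0.5182, 0.2941, 0.1233]
eef_rot: [1.0, -0.0, 0.0, -0.0]
contact_force: [-0.3, -1.0, 3.8]
opening: 0.425
finger_force: 19.9
```

Call:
play_rows(translation=[[0, 0, 0], [0, 0, 0], [0, 0, 0], [0, 0, -0.03], [0, 0, -0.04], [0, 0, -0.02], [-0.007, 0.0417, 0], [-0.007, 0.0417, 0], [-0.007, 0.0417, 0], [-0.007, 0.0417, 0], [-0.007, 0.0417, 0], [-0.007, 0.0417, 0], [-0.008, 0.0417, 0], [0, 0, 0], [0, 0, 0.03], [0, 0, 0.03], [0, 0, 0.02], [0, 0, 0.015], [0, 0, 0]], delta_rot=[[0, 0, 0], [0, 0, 0], [0, 0, 0], [0, 0, 0], [0, 0, 0], [0, 0, 0], [0, 0, 0], [0, 0, 0], [0, 0, 0], [0, 0, 0], [0, 0, 0], [0, 0, 0], [0, 0, 0], [0, 0, 0], [0, 0, 0], [0, 0, 0], [0, 0, 0], [0, 0, 0], [0, 0, 0]], grip=[0.3, 0.3, 0.3, 0.3, 0.3, 0.3, 1, 1, 1, 1, 1, 1, 1, 1, 1, 1, 1, 1, 1])

```text
clock: 17.2
tool_pos: [0.4677, 0.0029, 0.117]
eef_rot: [1.0, 0.0, -0.001, -0.0]
contact_force: [0.2, -0.2, -0.5]
opening: 0.998
finger_force: 0.0
```

Call:
play_rows(translation=[[0, 0, 0], [0, 0, 0], [0, 0, 0], [0, 0, 0], [0, 0, 0], [0, 0, 0], [0, 0, 0], [0, 0, 0]], delta_rot=[[0, 0, 0], [0, 0, 0], [0, 0, 0], [0, 0, 0], [0, 0, 0], [0, 0, 0], [0, 0, 0], [0, 0, 0]], grip=[-1, -1, -1, -1, -1, -1, -1, -1])

```text
clock: 18.2
tool_pos: [0.4679, 0.0022, 0.1178]
eef_rot: [1.0, -0.0, 0.0, 0.0]
contact_force: [-0.2, 0.6, 1.8]
opening: 0.428
finger_force: 20.0
```

Call:
play_rows(translation=[[0, 0, -0.03], [0, 0, -0.04], [0, 0, -0.04], [0.0381, -0.0058, 0], [0.0381, -0.0058, 0], [0.0381, -0.0058, 0], [0.0381, -0.0058, 0], [0.0381, -0.0058, 0], [0, 0, 0], [0, 0, 0.035], [0, 0, 0.035], [0, 0, 0.02], [0, 0, 0.005], [0, 0, 0]], delta_rot=[[0, 0, 0], [0, 0, 0], [0, 0, 0], [0, 0, 0], [0, 0, 0], [0, 0, 0], [0, 0, 0], [0, 0, 0], [0, 0, 0], [0, 0, 0], [0, 0, 0], [0, 0, 0], [0, 0, 0], [0, 0, 0]], grip=[-1, -1, -1, -1, -1, -1, -1, -1, -1, -1, -1, -1, -1, -1])

```text
clock: 19.95
tool_pos: [0.6586, 0.0311, 0.1333]
eef_rot: [1.0, -0.0, 0.0, 0.0]
contact_force: [-0.2, -0.0, -0.8]
opening: 0.423
finger_force: 20.0
```

Call:
play_rows(translation=[[0, 0, 0.006], [0, 0, 0.002], [0, 0, 0.0015], [0, 0, 0.001], [0, 0, 0]], delta_rot=[[0, 0, 0], [0, 0, 0], [0, 0, 0], [0, 0, 0], [0, 0, 0]], grip=[-1, -1, -1, -1, -1])

```text
clock: 20.58
tool_pos: [0.6586, 0.0312, 0.1229]
eef_rot: [1.0, -0.0, 0.0, -0.0]
contact_force: [-0.3, -0.0, 3.4]
opening: 0.424
finger_force: 20.0
```

Call:
play_rows(translation=[[0, 0, 0], [0, 0, 0], [0, 0, 0], [0, 0, -0.03], [0, 0, -0.04], [0, 0, -0.02], [-0.0365, 0.0319, 0], [-0.0365, 0.0319, 0], [-0.0365, 0.0319, 0], [-0.0365, 0.0319, 0], [-0.0365, 0.0319, 0], [-0.0365, 0.0319, 0], [0, 0, 0], [0, 0, 0.03], [0, 0, 0.03], [0, 0, 0.02], [0, 0, 0.015], [0, 0, 0]], delta_rot=[[0, 0, 0], [0, 0, 0], [0, 0, 0], [0, 0, 0], [0, 0, 0], [0, 0, 0], [0, 0, 0], [0, 0, 0], [0, 0, 0], [0, 0, 0], [0, 0, 0], [0, 0, 0], [0, 0, 0], [0, 0, 0], [0, 0, 0], [0, 0, 0], [0, 0, 0], [0, 0, 0]], grip=[0.3, 0.3, 0.3, 0.3, 0.3, 0.3, 1, 1, 1, 1, 1, 1, 1, 1, 1, 1, 1, 1])

```text
clock: 22.82
tool_pos: [0.4395, -0.1596, 0.1165]
eef_rot: [1.0, 0.0, -0.0, -0.0]
contact_force: [-0.3, 0.2, -0.2]
opening: 1.001
finger_force: 0.0
```

Call:
play_rows(translation=[[0, 0, 0], [0, 0, 0], [0, 0, 0], [0, 0, 0], [0, 0, 0], [0, 0, 0], [0, 0, 0], [0, 0, 0]], delta_rot=[[0, 0, 0], [0, 0, 0], [0, 0, 0], [0, 0, 0], [0, 0, 0], [0, 0, 0], [0, 0, 0], [0, 0, 0]], grip=[-1, -1, -1, -1, -1, -1, -1, -1])

```text
clock: 23.82
tool_pos: [0.4393, -0.1602, 0.1173]
eef_rot: [1.0, -0.0, 0.0, 0.0]
contact_force: [0.2, 0.6, 1.0]
opening: 0.426
finger_force: 20.0
```

Call:
play_rows(translation=[[0, 0, -0.03], [0, 0, -0.04], [0, 0, -0.04], [0.0335, -0.0172, 0], [0.0335, -0.0172, 0], [0.0335, -0.0172, 0], [0.0335, -0.0172, 0], [0.0335, -0.0172, 0], [0.0335, -0.0172, 0], [0, 0, 0], [0, 0, 0.035], [0, 0, 0.035], [0, 0, 0.02], [0, 0, 0.005], [0, 0, 0]], delta_rot=[[0, 0, 0], [0, 0, 0], [0, 0, 0], [0, 0, 0], [0, 0, 0], [0, 0, 0], [0, 0, 0], [0, 0, 0], [0, 0, 0], [0, 0, 0], [0, 0, 0], [0, 0, 0], [0, 0, 0], [0, 0, 0], [0, 0, 0]], grip=[-1, -1, -1, -1, -1, -1, -1, -1, -1, -1, -1, -1, -1, -1, -1])

```text
clock: 25.7
tool_pos: [0.6405, -0.0573, 0.1327]
eef_rot: [1.0, -0.0, 0.0, 0.0]
contact_force: [0.3, -0.2, -1.3]
opening: 0.426
finger_force: 20.0
```

Call:
play_rows(translation=[[0, 0, 0.006], [0, 0, 0.002], [0, 0, 0.0015], [0, 0, 0.001], [0, 0, 0]], delta_rot=[[0, 0, 0], [0, 0, 0], [0, 0, 0], [0, 0, 0], [0, 0, 0]], grip=[-1, -1, -1, -1, -1])

```text
clock: 26.32
tool_pos: [0.6405, -0.0571, 0.1223]
eef_rot: [1.0, -0.0, 0.0, 0.0]
contact_force: [-1.7, 0.1, 3.8]
opening: 0.423
finger_force: 20.0
```

Call:
play_rows(translation=[[0, 0, 0], [0, 0, 0], [0, 0, 0], [0, 0, -0.03], [0, 0, -0.04], [0, 0, -0.02], [-0.0359, 0.0307, 0], [-0.0359, 0.0307, 0], [-0.0359, 0.0307, 0], [-0.0359, 0.0307, 0], [-0.0359, 0.0307, 0], [-0.0359, 0.0307, 0], [-0.0359, 0.0307, 0], [-0.0359, 0.0307, 0], [0, 0, 0.04], [0, 0, 0.02], [0, 0, 0], [0, 0, 0]], delta_rot=[[0, 0, 0], [0, 0, 0], [0, 0, 0], [0, 0, 0], [0, 0, 0], [0, 0, 0], [0, 0, 0], [0, 0, 0], [0, 0, 0], [0, 0, 0], [0, 0, 0], [0, 0, 0], [0, 0, 0], [0, 0, 0], [0, 0, 0], [0, 0, 0], [0, 0, 0], [0, 0, 0]], grip=[0.3, 0.3, 0.3, 0.3, 0.3, 0.3, 0.3, 0.3, 0.3, 0.3, 0.3, 0.3, 0.3, 0.3, 0.3, 0.3, 0.3, 0.3])

```text
clock: 28.58
tool_pos: [0.3534, -0.3026, 0.1523]
eef_rot: [1.0, -0.0, 0.0, 0.0]
contact_force: [-0.9, 0.6, 0.6]
opening: 0.648
finger_force: 0.0
```

```bash
python3 - <<'E'
from h import *
s=r.get_state(); print(np.round(s["tool_pos"],4),s["clock"])
im=r.snapshot("wrist"); q=mask("wrist","lid",LID,(.353,-.3025))
if q: print(fit([q],LID,(.353,-.3025)))
o=im.copy()
cal=r.get_calibration("wrist")
for g in LID: cv2.polylines(o,[proj(cal,g+[.3532,-.3028,0]).round().astype(np.int32)],True,(0,255,0),1)
cv2.imwrite("pics/w2.png",np.r_[o[:, :],][:,:])
cv2.imwrite("pics/t2.png",r.snapshot("top"))
E
```

```text
[ 0.3534 -0.3026  0.1523] 28.575
(array([ 0.35259428, -0.30390729]), np.float64(0.9553454472172774))
```

View pics/w2.png

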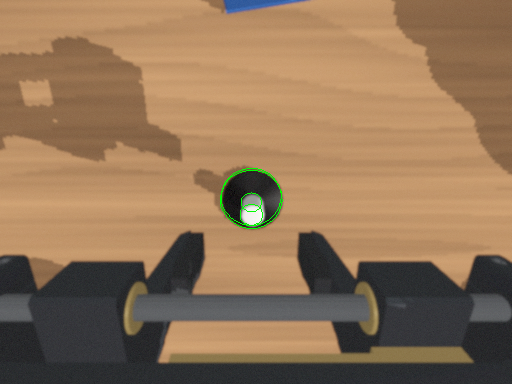

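View pics/t2.png

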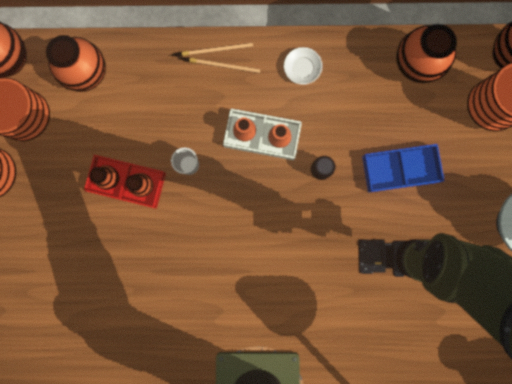

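The top view shows the painted jars at (103,176) and (138,183) in the red bays and the plain jars at (244,128) and (280,134) in the white bays. The cup (185,160) and ink pot (323,167) haven't moved. In the wrist view the lid outline at (251,198) and knob at (252,212) match the fit, so I'll grasp the knob.

Call:
play_rows(translation=[[-0.0005, 0.001, 0.03], [0, 0, 0.025], [0, 0, 0.01], [0, 0, 0.006], [0, 0, 0], [0, 0, 0], [0, 0, 0], [0, 0, 0], [0, 0, 0], [0, 0, 0], [0, 0, 0], [0, 0, 0], [0, 0, 0]], delta_rot=[[0, 0, 0], [0, 0, 0], [0, 0, 0], [0, 0, 0], [0, 0, 0], [0, 0, 0], [0, 0, 0], [0, 0, 0], [0, 0, 0], [0, 0, 0], [0, 0, 0], [0, 0, 0], [0, 0, 0]], grip=[0.3, 0.3, 0.3, 0.3, 0.3, -1, -1, -1, -1, -1, -1, -1, -1])

```text
clock: 30.35
tool_pos: [0.3525, -0.3036, 0.0808]
eef_rot: [1.0, -0.0, 0.0, 0.0]
contact_force: [0.4, 0.6, 3.5]
opening: 0.199
finger_force: 20.0
```

Call:
play_rows(translation=[[0, 0, -0.02], [0, 0, -0.03], [0, 0, -0.03], [0.0404, 0.0039, 0], [0.0404, 0.0039, 0], [0.0404, 0.0039, 0], [0.0404, 0.0039, 0], [0.0404, 0.0039, 0], [0, 0, 0], [0, 0, 0.03], [0, 0, 0.025], [0, 0, 0.01], [0, 0, 0]], delta_rot=[[0, 0, 0], [0, 0, 0], [0, 0, 0], [0, 0, 0], [0, 0, 0], [0, 0, 0], [0, 0, 0], [0, 0, 0], [0, 0, 0], [0, 0, 0], [0, 0, 0], [0, 0, 0], [0, 0, 0]], grip=[-1, -1, -1, -1, -1, -1, -1, -1, -1, -1, -1, -1, -1])

```text
clock: 31.98
tool_pos: [0.5534, -0.323, 0.0952]
eef_rot: [1.0, -0.0, -0.001, -0.0]
contact_force: [-0.1, 0.2, -0.2]
opening: 0.199
finger_force: 20.0
```

Call:
play_rows(translation=[[0, 0, 0.006], [0, 0, 0.002], [0, 0, 0.0015], [0, 0, 0.001], [0, 0, 0]], delta_rot=[[0, 0, 0], [0, 0, 0], [0, 0, 0], [0, 0, 0], [0, 0, 0]], grip=[-1, -1, -1, -1, -1])

```text
clock: 32.6
tool_pos: [0.5546, -0.3231, 0.0859]
eef_rot: [1.0, -0.0, 0.0, 0.0]
contact_force: [-0.6, 1.4, 5.0]
opening: 0.192
finger_force: 20.0
```

Lid is down. I'll open only to about 33 mm to clear the bay walls, then rise straight up and back off.

Call:
play_rows(translation=[[0, 0, 0], [0, 0, 0], [0, 0, 0], [0, 0, -0.02], [0, 0, -0.04], [0, 0, -0.05], [0, 0, -0.05], [-0.05, 0, 0], [-0.05, 0, 0], [-0.04, 0, 0], [0, 0, 0], [0, 0, 0]], delta_rot=[[0, 0, 0], [0, 0, 0], [0, 0, 0], [0, 0, 0], [0, 0, 0], [0, 0, 0], [0, 0, 0], [0, 0, 0], [0, 0, 0], [0, 0, 0], [0, 0, 0], [0, 0, 0]], grip=[-0.25, -0.25, -0.25, -0.25, -0.25, -0.25, -0.25, -0.25, -0.25, -0.25, -0.25, -0.25])

```text
clock: 34.1
tool_pos: [0.4158, -0.3232, 0.2464]
eef_rot: [1.0, -0.0, 0.001, 0.001]
contact_force: [-0.1, 0.1, 0.2]
opening: 0.377
finger_force: 0.0
```

```bash
python3 - <<'E'
from h import *
s=r.get_state(); print(np.round(s["tool_pos"],3),s["clock"])
a=r.snapshot("scene"); b=r.snapshot("top")
cv2.imwrite("pics/f.png",cv2.resize(a[120:320,30:430],None,fx=2,fy=2,interpolation=cv2.INTER_CUBIC)); cv2.imwrite("pics/ft.png",cv2.resize(b[90:290,70:470],None,fx=2,fy=2))
for k,t,m,x in (("ink","ink_pot",INK,(.561,-.164)),("cup","water_cup",CUP,(.573,.177)),("lid","lid",LID,(.5545,-.323))):
    q=mask("top",t,m,x)
    if q: print(k,fit([q],m,x))
E
```

```text
[ 0.416 -0.323  0.246] 34.1
ink (array([ 0.5605526 , -0.16189155]), np.float64(0.8650540430376545))
cup (array([0.57461644, 0.17849934]), np.float64(0.9364991484675425))
lid (array([ 0.55634683, -0.32260289]), np.float64(0.8582752422289447))
```

View pics/f.png

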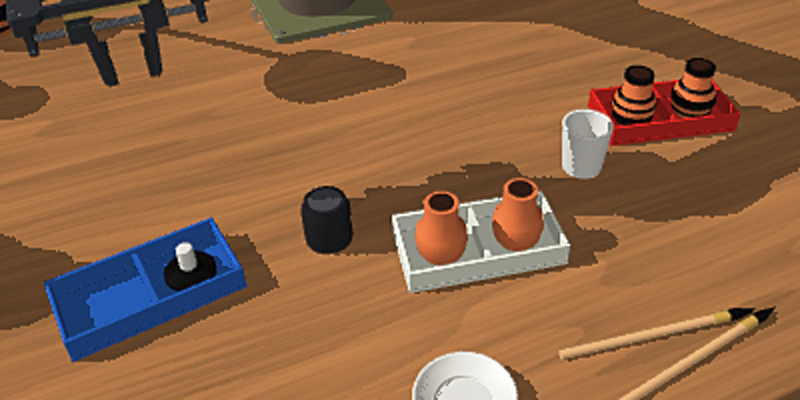

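View pics/ft.png

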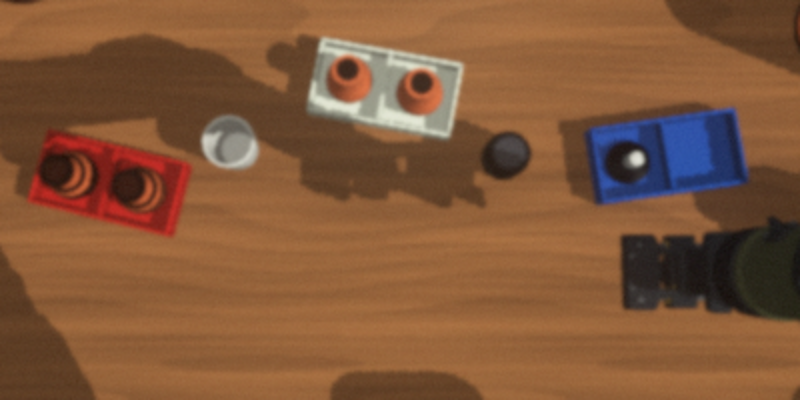

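All five pieces stand upright in their own bays: painted jars at (633,95) and (693,88) in the red tray, plain jars at (441,228) and (518,215) in the white tray, and the lid at (188,265) in the blue tray. The ink pot and cup are where they were, and the gripper is clear.

```bash
python3 -c "
from plant import r
print(r.finish_job())"
```

```text
the job is handed in; nothing more can be done
None
```

The job is handed in at about 34 s: both painted jars are in the red tray, both plain jars in the white tray and the lid in the blue tray, each upright in its own bay, with the ink pot and water cup unmoved.

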